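# Close the brine pump's strainer pot

## Task

The strainer of the brine pump has been rinsed, so put its grey lid back on: take it by its bar, set it level on the pot's neck and turn it gently backwards (anticlockwise seen from above) until it drops off the thread ridges into the thread starts, then screw it forward (clockwise) until it is fully home, hand-tight against its stops, and let go. Never force it where it binds, and leave the other things on the table where they stand.

Things in the scene. Friction and masses are not known exactly. Their poses are not given: they have to be found in the camera images.
- lid_grip (a point): gripping point of the grey screw lid, on its axis: lid 96 mm across, 0.19 to 0.3 kg, right way up on the table. Skirt and flat top 24 mm high; on it stands an upright flat-sided bar 74 mm long, 14 mm thick, 30 mm high. This point is 46 mm above the skirt's underside, 22 mm above the flat top, 8 mm below the bar's top. z up along the axis, x along the bar, y across it
- lid: the same lid; origin on its axis at the skirt's underside, z up, x along the bar. Its inner ceiling is 19 mm above the origin
- lid_lugs (a point): centre of the lid's ring of four equal lugs inside the skirt, 90 degrees apart (under the bar's ends and at right angles to it), each 21 degrees long and 3 mm thick, 1.5 mm clear of the neck; 43 mm below lid_grip
- pot_rim (a point): centre of the strainer pot's rim, 165 mm above the table, z up. The neck is 72 mm across. Height of lid_grip above this point: 34 to 44 mm while the lid's lugs ride on ridges or stops; 31 to 33 mm once dropped into the gaps, resting on the seal; 29.4 mm home. From the gaps the lid turns clockwise 37 to 52 degrees to home, sinking 6 mm per rad, under 0.1 to 0.5 N m of friction; 1 N m is hand-tight
- neck_ridges (a point): on the pot's axis 10 mm below the rim, amid 4 equal thread ridges 90 degrees apart; where they begin differs each time and is not measured. Clockwise from above a ridge starts blunt at its high end, falls 5 mm in 48 degrees, ends in a 7 degree wide stop 3 mm above its low end; then a gap of 35 degrees. Lugs on top jam on the stops clockwise; anticlockwise they may slip 3 mm off a stop's top, climb the ridge, then drop 7 mm
- seal (a joint): how far the springy seal is pressed down (m): a rubber ring on the rim, 6 mm proud at 0, about 2 N per mm, at most 5.5 mm. It carries the dropped lid (about 1 mm) and is pressed about 3.6 mm at home. In the gaps the lid has 14 degrees of free turn; further anticlockwise its lugs meet the backs of the stops. Let go anywhere on the neck, the lid stays as it is
- pump: brine pump, fixed: base plate, grey strainer pot at the end near the robot, motor 104 mm across behind it. Origin on the table under the pot's axis, x towards the motor. The base spans x -65 to 335 mm, y +-75 mm; a hose tail sticks out to x -116 mm, 85 mm up. The motor's terminal box (x 178 to 253 mm) is 165 mm high, the outlet (x 113, y -36 mm) 152 mm; nothing is higher than the seal
- caciotta_mid (a point): bystander: small cheese wheel, 110 mm across, 50 mm high; its middle
- tub_mid (a point): bystander: empty white plastic tub, 100 mm across the rim, 100 mm high; its middle
- rennet_mid (a point): bystander: brown glass bottle, 52 mm across, 125 mm high, between the lid and the pump near the robot; its middle
- brush_grip (a point): bystander: small brush, 160 mm long, lying between the lid and the pump; its handle
- wrench_grip (a point): bystander: steel wrench, 180 mm long, lying on the left; its handle
- salt_jar_mid (a point): bystander: glass jar, 70 mm across, 90 mm high, on the right; its middle
- mould_mid (a point): bystander: white cheese mould, 94 mm across, 60 mm high, near the robot on the left; its middle
Things that resemble listed ones, but are neither listed nor needed, are in the scene too. Leave any blue or pink look-alike of the lid alone.

How it is judged (in metres and radians):
On the way:
1. the lid, level on the neck, has dropped into the thread starts (z of lid_grip in the frame of pot_rim below 0.0336 m and horizontal distance between lid_grip and pot_rim below 0.005 m and angle between lid_grip's own z axis and vertical below 0.06 rad), for 0.1 s.
At the end, for the whole second after the job is handed in: The lid sits level on the pot (tilt under 0.04 rad, axes within 4 mm), screwed home: its grip point at most 30.4 mm above the rim, which is within 10 degrees of the stops; it is let go and at rest, and no bystander has been shifted by more than 30 mm (z of lid_grip in the frame of pot_rim below 0.0304 m and horizontal distance between lid_grip and pot_rim below 0.004 m and angle between lid_grip's own z axis and vertical below 0.04 rad and linear speed of lid below 0.01 m/s); the robot touches nothing.
It fails at once if the lid is forced on the neck: more than 60 N between lid and pump (contact force between lid and pump above 60 N).
It fails at once if a bystander is shifted by more than 30 mm (distance of any of caciotta_mid, tub_mid, rennet_mid, brush_grip, wrench_grip, salt_jar_mid, mould_mid from where it was at the start of the episode above 0.03 m).
It also fails if it takes over 72 s, if anything falls off the work surface, if the arm or the gripper's body presses on something with over 40 N, if the wrist force passes 120 N, or if a joint passes its speed limit or range.

## Robot

A 6-joint arm with a two-finger parallel gripper is mounted at the origin on the work surface. World frame = base frame: x ahead of the robot, y to its left, z up, the work surface at z = 0. Lengths are in mm, angles in rad, forces in N, time in s.
With the tool pointing down it reaches from about 350 to 875 mm from the base axis. Payload 4.2 kg.
Tool frame: the origin (TCP) lies at the very end of the fingers, on their centre line; the grasp point (between the pads) lies 19 mm behind it; z points along the fingers, y is the line along which they close (so a half turn about z gives the same grasp; the last joint's range is limited). The gripper opens to 85 mm and grips with 20 to 120 N. Pads are 22 mm wide; open, the fingers measure 114 mm over their backs; the gripper's body (76 mm by 85 mm) begins 54 mm behind the grasp point. The pads swing forward as they close: fully open they stand 13 mm farther back than shut.
Start: joints at [1.5, 0.385, 0.008, 0, -1.194, -0.259], TCP at [202.376, 591.306, 231.312] pointing down, gripper open.
Joint ranges: [-3.14, 3.14], [-1.21, 2.06], [-1.07, 1.41], [-3.16, 2.05], [-2.99, -0.16], [-3.1, 3.1]. Speed limits (rad/s): [2.79, 2.79, 3.14, 3.14, 3.14, 3.14].

## Interface

Orientations are given as a unit quaternion [x, y, z, w].
In Python, from bench import arm gives the robot as it stands.
- The arm moves only by the tool servo_tool, never from a script. Its argument "rows" is a list that holds one entry, the list of rows, each a list of 7 numbers: the finger opening in mm, from 0 to 85.4, then the shift along the tool's x, y, z in mm, then the turn, a rotation vector about the tool's x, y, z in rad. A call has 1 to 10 rows; each row is the pose to reach, as a shift and turn from the pose commanded when the call began, along the tool's axes at that moment; what a row does not reach only later rows make up. A row lasts 1/8 s, in which the tool goes at most 62.5 mm and 10.7 degrees, less where a joint would pass 70% of its speed; a pose out of reach is approached as far as the arm can. A call with a gripper value outside its range is refused whole. The fingers move at their own pace and stop on an object; the grip force is fixed at half the most. Time passes only in rows, so rows that repeat a pose let the fingers close. It gives the time, the measured TCP pose, the force, the opening and the grip force at its end, in the units of the state.
- arm.read_state(): the state, without advancing time (a new reading comes with each control period).
- arm.get_image(name): name is "scene" or "top" or "wrist"; returns the picture (480x640x3 uint8, red, green, blue); there is no depth.
- arm.camera_params(name): a dict with "intrinsics" (3x3 intrinsics, pixels), "R" (3x3) and "t" (3): a world point X has camera coordinates R X + t. Camera axes: x right, y down, z forward; pixel columns grow to the right and rows downward; lengths in mm; the calibration is good to about 2 mm. A picture is of the moment at which its call begins: read the wrist's pose just before it. camera_params takes no time and is no camera call; for the wrist camera it gives the pose at the moment of the call.
- arm.job_done(): hands the job in; it is judged then, once.
The state is a dict: "clock": time; "joints": joint angles; "joint_vel": joint speeds; "joint_efforts": joint torques, N m; "position": TCP position; "ee_rot": TCP orientation; "contact_force": force on the tool from outside, world axes, zero at the start; "wrist_torque": the same for the moment, N m; "gripper_width": finger opening in mm; "grasp_force": force on a finger pad.
Only numpy, scipy, OpenCV 4.12 (cv2) and the standard library are available. Lean on these libraries where they do the work, as an engineer would, in place of code of your own. Each camera call takes 0.05 s, during which the arm holds its last target. There are 200 camera calls.

## Working session

There is one attempt and no reset: what is moved stays moved. The work goes in short steps, Python scripts to look and compute and a tool call to move; the robot and the scene stay as the last step left them, time stands still between calls to the robot, and variables do not carry over. Pictures are saved under pics/ and viewed, at most 10 in all, crops included, and the job is handed in when it is done.

Besides the shell and the picture viewer there is one more tool, called after ">>>" as name([rows], argument=value, ...), one row to a line, values as JSON. servo_tool: Moves the arm, as the interface text tells. Its arguments: {"type":"object","properties":{"rows":{"type":"array"}},"required":["rows"]}

```bash
mkdir -p pics; python3 - <<'E'
from bench import arm
import cv2,json
s=arm.read_state();print(s)
for n in("top","scene"):
    cv2.imwrite(f"pics/{n}0.png",arm.get_image(n)[:,:,::-1]); p=arm.camera_params(n);print(n,p)
E
```

```text
{'clock': 0.0, 'joints': array([ 1.49958708e+00,  3.85574597e-01,  6.62428702e-03, -5.10314262e-04,
       -1.19402501e+00, -2.58604150e-01]), 'joint_vel': array([-1.29177172e-03, -1.13117860e-03, -1.20164984e-03, -5.07195602e-05,
        7.92495329e-04, -1.37013470e-03]), 'joint_efforts': array([ 5.57664771e-04, -3.92289805e+01,  1.88404351e+01,  4.18628320e+00,
       -4.53982342e-03,  8.06249062e-06]), 'position': array([202.2032405 , 590.76065883, 230.20843035]), 'ee_rot': array([ 9.86417605e-01, -1.64253054e-01, -1.34183274e-04,  1.10690648e-03]), 'contact_force': array([0.21276452, 0.70712207, 0.74158951]), 'wrist_torque': array([-0.06535761, -0.01537152,  0.00098332]), 'grasp_force': 0.0, 'gripper_width': 85.72379229150759}
top {'intrinsics': array([[436.97974228,   0.        , 323.23209565],
       [  0.        , 436.97974228, 234.89929249],
       [  0.        ,   0.        ,   1.        ]]), 'R': array([[-0.00327573, -0.99987896, -0.01521   ],
       [-0.99315358,  0.00502904, -0.11670767],
       [ 0.11677003,  0.01472357, -0.99304984]]), 't': array([   4.87282475,  581.97879689, 1112.57150213])}
scene {'intrinsics': array([[456.77232783,   0.        , 323.18778672],
       [  0.        , 456.77232783, 241.98107081],
       [  0.        ,   0.        ,   1.        ]]), 'R': array([[-0.04346531,  0.99883806,  0.02081593],
       [ 0.66540651,  0.04448487, -0.74515453],
       [-0.7452147 , -0.01853732, -0.66656689]]), 't': array([  20.75144605, -305.98297396, 1455.84442505])}
```

View pics/top0.png

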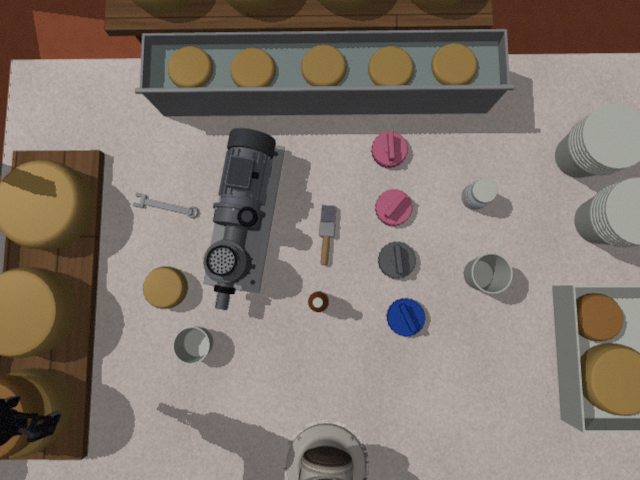

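View pics/scene0.png

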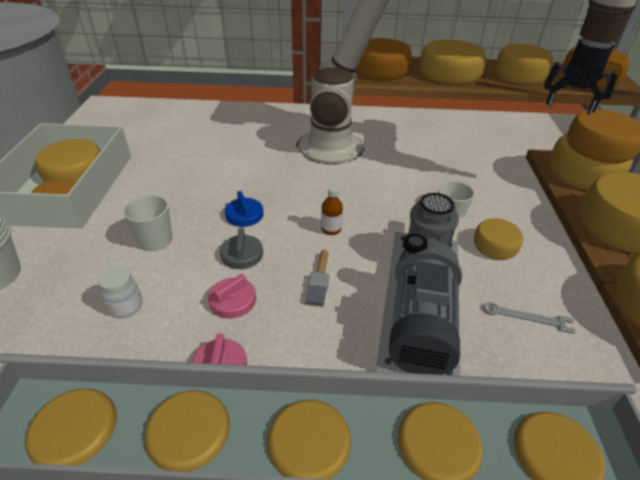

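The top view's lid candidates are grey (397,260), blue (406,317), and pink (394,208) and (390,149). The description says grey, so I choose (397,260). The pot is at (221,262), with the motor behind it at (250,145). The scene view shows the grey lid at (242,250) and the pot at (436,205).

```bash
cat > h.py <<'E'
import numpy as np,cv2
from bench import arm
def ray(n,uv,z,p=None):
    p=p or arm.camera_params(n);R,t,K=p["R"],p["t"],p["intrinsics"]
    c=-R.T@t; d=R.T@np.linalg.inv(K)@[uv[0],uv[1],1]
    return c+d*(z-c[2])/d[2]
def proj(n,X,p=None):
    p=p or arm.camera_params(n);q=p["intrinsics"]@(p["R"]@np.array(X,float)+p["t"]);return q[:2]/q[2]
E
python3 - <<'E'
from h import *
a=cv2.imread("pics/top0.png")
L=cv2.resize(a[225:295,362:432],(400,400),interpolation=cv2.INTER_CUBIC)
P=cv2.resize(a[225:295,186:256],(400,400),interpolation=cv2.INTER_CUBIC)
cv2.imwrite("pics/c1.png",np.hstack([L,P]))
print(ray("top",(397,260),24),ray("top",(221,262),165))
E
```

```text
[ 515.91318882 -190.69444347   24.        ] [504.66133425 237.29689039 165.        ]
```

View pics/c1.png

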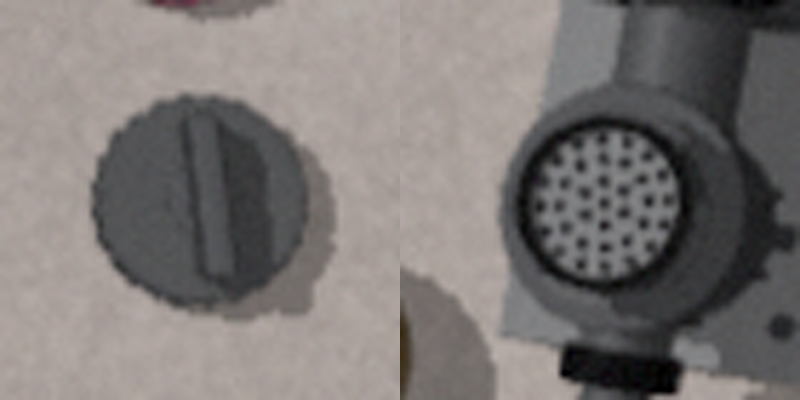

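The crop confirms the grey lid: its bar runs from crop (200,112) to (222,278). The pot's black seal ring is centred at about crop (603,202), which is top pixel (221.5,260.4).

```bash
python3 - <<'E'
from h import *
from scipy.spatial.transform import Rotation as Ro
a,b=[ray("top",(362+.175*x,225+.175*y),54) for x,y in((200,113),(221,278))]
print(a,b,(a+b)/2,np.linalg.norm(a-b),"bar angle",np.degrees(np.arctan2(*(a-b)[1::-1])))
print("pot",ray("top",(362-176+.175*203,225+.175*202),170))
s=arm.read_state();p=arm.camera_params("wrist")
T=Ro.from_quat(s["ee_rot"]).as_matrix();c=-p["R"].T@p["t"]
print(T);print("cam in tool",T.T@(c-s["position"]));print("cam axes in tool",(p["R"]@T).T);print(p["intrinsics"])
t=np.array([505,235,171]);
E
```

```text
[ 553.19384632 -186.98732383   54.        ] [ 479.36422698 -194.62446446   54.        ] [ 516.27903665 -190.80589414   54.        ] 74.22357178523794 bar angle 5.905829215553493
pot [508.17524079 234.92594274 170.        ]
[[ 9.46054725e-01 -3.24006472e-01 -5.13554248e-04]
 [-3.24006857e-01 -9.46052892e-01 -1.86580394e-03]
 [ 1.18683069e-04  1.93154773e-03 -9.99998128e-01]]
cam in tool [  66.78221646    0.40538423 -143.50014045]
cam axes in tool [[-1.76387923e-04 -9.63234406e-01 -2.68662331e-01]
 [ 9.99999742e-01  1.72738127e-05 -7.18472914e-04]
 [ 6.96698653e-04 -2.68662388e-01  9.63234154e-01]]
[[414.96032859   0.         324.29732752]
 [  0.         414.96032859 240.55056818]
 [  0.           0.           1.        ]]
```

>>> servo_tool([
  [[85,30,18,-10,0,0,0],[85,80,47,-20,0,0,0],[85,130,76,-30,0,0,0],[85,180,106,-40,0,0,0],[85,230,135,-40,0,0,0],[85,280,165,-40,0,0,0],[85,330,194,-40,0,0,0],[85,380,223,-40,0,0,0],[85,405,238,-40,0,0,0],[85,405,238,-40,0,0,0]],
])

```text
clock: 1.35
position: [509.2, 233.3, 270.5]
ee_rot: [0.986, -0.166, -0.001, 0.0]
contact_force: [0.1, 0.1, -0.3]
gripper_width: 84.9
grasp_force: 0.0
```

```bash
python3 - <<'E'
from h import *
s=arm.read_state();p=arm.camera_params("wrist");im=arm.get_image("wrist")
print(s["position"],s["joints"],s["ee_rot"]);cv2.imwrite("pics/w1.png",im[:,:,::-1]);np.save("pics/w1.npy",p,allow_pickle=True)
E
```

```text
[509.20173851 233.25333772 270.53587476] [ 7.18772393e-01  2.49161464e-01 -8.86336725e-02 -2.14417152e-04
 -1.23444650e+00  5.18663917e-01] [ 9.86134872e-01 -1.65944210e-01 -5.35725631e-04  4.95440734e-04]
```

View pics/w1.png

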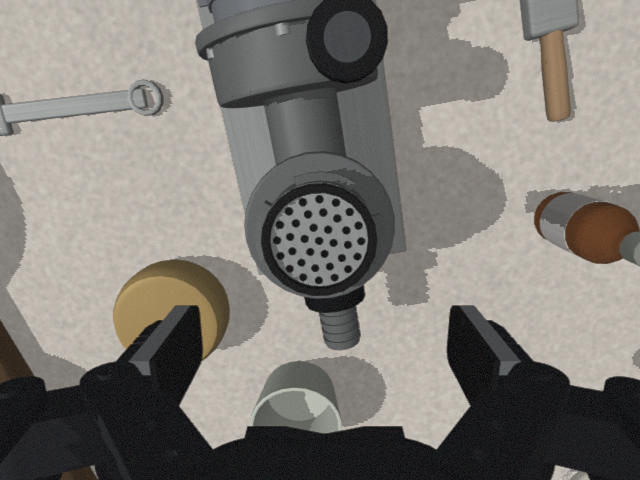

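The wrist view shows the pot from above. Its black seal ring is centred near (319,239) and spans about columns 261 to 377. I'll fit it.

```bash
python3 - <<'E'
from h import *
p=np.load("pics/w1.npy",allow_pickle=True).item()
im=cv2.imread("pics/w1.png");g=cv2.cvtColor(im,cv2.COLOR_BGR2GRAY)
print(g[239,240:400:3])
for th in(35,45,55):
    m=((g<th)*255).astype(np.uint8);m[296:]=0
    n,l,st,_=cv2.connectedComponentsWithStats(m)
    k=l[239,267];mm=(l==k).astype(np.uint8);print(st[k])
    cs,h=cv2.findContours(mm,cv2.RETR_CCOMP,cv2.CHAIN_APPROX_NONE)
    for c in sorted(cs,key=len)[-2:]:
        e=cv2.fitEllipse(cv2.convexHull(c)); print(th,e,[ray("wrist",e[0],z,p).round(1) for z in(165,171)])
        q=np.array([ray("wrist",u[0],171,p)[:2] for u in c],np.float32);print(cv2.minEnclosingCircle(q))
E
```

```text
[186 193 107  97  95 101 104  49  24  28  64  48  26  23 145 139  36  26
 137 142 105  30  28 141 139  68  22  22 137 141 129  50 118 138 142 138
 135 140 142 109  20  31 139  30  34  25  69  66  68  73  66  81  98 100]
[ 262  184  115  111 2058]
35 ((319.1593017578125, 238.68829345703125), (96.8045425415039, 102.32240295410156), 92.76312255859375) [array([508.7, 236.4, 165. ]), array([510.2, 235.8, 171. ])]
((509.63702392578125, 235.6592254638672), 31.534557342529297)
35 ((318.8674011230469, 239.19790649414062), (111.26094055175781, 114.40109252929688), 91.42047119140625) [array([508.4, 236.7, 165. ]), array([509.9, 236.1, 171. ])]
((508.740966796875, 236.57296752929688), 35.2720947265625)
[ 261  183  116  113 2853]
45 ((318.8892822265625, 239.11087036132812), (95.74407958984375, 100.07372283935547), 91.51472473144531) [array([508.5, 236.7, 165. ]), array([510. , 236.1, 171. ])]
((509.1139221191406, 236.376953125), 30.573637008666992)
45 ((318.8969421386719, 239.0941162109375), (112.05372619628906, 115.29723358154297), 89.8116683959961) [array([508.5, 236.7, 165. ]), array([510. , 236.1, 171. ])]
((508.8264465332031, 236.6374969482422), 35.51150894165039)
[ 261  182  117  114 3082]
55 ((318.8067626953125, 239.17941284179688), (95.38776397705078, 99.65362548828125), 91.99008178710938) [array([508.4, 236.8, 165. ]), array([510. , 236.1, 171. ])]
((509.0384521484375, 236.4418182373047), 30.351696014404297)
55 ((319.3939514160156, 238.64566040039062), (113.55714416503906, 116.56338500976562), 72.12139892578125) [array([508.6, 236.3, 165. ]), array([510.2, 235.7, 171. ])]
((508.8757019042969, 235.2344512939453), 36.63722610473633)
```

>>> servo_tool([
  [[85,15,40,0,0,0,0],[85,33,90,0,0,0,-0.1],[85,51,140,10,0,0,-0.2],[85,69,190,20,0,0,-0.3],[85,87,240,30,0,0,-0.4],[85,105,290,50,0,0,-0.435],[85,123,340,80,0,0,-0.435],[85,140,385,110,0,0,-0.435],[85,145,398,120,0,0,-0.435],[85,145,398,120,0,0,-0.435]],
])

```text
clock: 2.65
position: [516.6, -188.2, 150.7]
ee_rot: [0.999, 0.052, -0.001, -0.0]
contact_force: [-0.1, 0.2, 0.9]
gripper_width: 85.0
grasp_force: 0.0
```

```bash
python3 - <<'E'
from h import *
s=arm.read_state();p=arm.camera_params("wrist");im=arm.get_image("wrist")
print(s["position"],s["joints"],s["ee_rot"]);cv2.imwrite("pics/w2.png",im[:,:,::-1]);np.save("pics/w2.npy",dict(p,pos=s["position"],q=s["ee_rot"]),allow_pickle=True)
E
```

```text
[ 516.58548483 -188.16919828  150.66593438] [-5.44578425e-02  3.31999426e-01 -2.91474471e-01 -1.15641898e-04
 -9.48961232e-01  1.73025836e+00] [ 9.98623514e-01  5.24442849e-02 -8.09703970e-04 -1.34177516e-04]
```

View pics/w2.png

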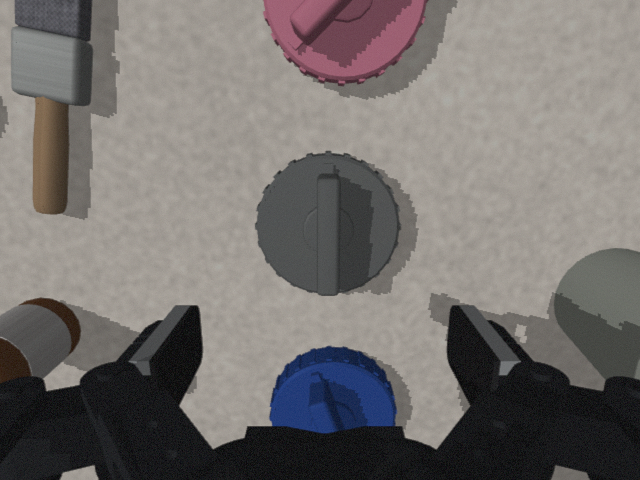

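The wrist view has the grey lid centred at about (328,224). The bar top is vertical in the image, columns 318 to 338 and rows 175 to 295, so it is aligned with the tool. I'll measure both.

```bash
python3 - <<'E'
from h import *
from scipy.spatial.transform import Rotation as Ro
p=np.load("pics/w2.npy",allow_pickle=True).item();T=Ro.from_quat(p["q"]).as_matrix()
tool=lambda X:(T.T@(X-p["pos"])).round(1)
g=cv2.cvtColor(cv2.imread("pics/w2.png"),cv2.COLOR_BGR2GRAY)
m=((g<115)*255).astype(np.uint8);m=cv2.morphologyEx(m,cv2.MORPH_OPEN,np.ones((5,5)))
n,l,st,_=cv2.connectedComponentsWithStats(m);k=l[200,290];print(st[k])
for r in(190,215,240,265,285):print(r,g[r,306:350:1])
for c in(322,328,334):print(c,g[165:182,c],g[284:302,c])
# left skirt outline: circle fit to unshadowed left half at z=24
c=max(cv2.findContours((l==k).astype(np.uint8),cv2.RETR_EXTERNAL,cv2.CHAIN_APPROX_NONE)[0],key=len)[:,0]
for z in(20,24):
    q=np.array([ray("wrist",u,z,p)[:2] for u in c if u[0]<325]);A=np.c_[2*q,np.ones(len(q))]
    s=np.linalg.lstsq(A,(q**2).sum(1),rcond=None)[0];print(z,s[:2],np.sqrt(s[2]+s[0]**2+s[1]**2),tool(np.r_[s[:2],z]))
for u in((318,176),(339,176),(318,294),(339,294),(328.3,235)):X=ray("wrist",u,54,p);print(u,X.round(1),tool(X))
E
```

```text
[  255   151   161   145 17735]
190 [82 81 77 85 82 83 84 83 77 82 82 69 82 83 86 86 85 86 85 84 81 83 80 80
 82 82 77 82 80 82 72 66 57 53 50 61 55 59 57 60 61 60 57 63]
215 [79 81 92 94 91 86 84 80 80 83 81 72 83 84 82 81 82 84 82 87 81 81 79 79
 87 79 82 79 81 80 71 69 58 50 48 57 61 53 59 62 59 56 53 53]
240 [80 83 79 83 80 81 83 84 83 80 80 73 84 81 85 84 83 85 84 84 83 79 83 83
 84 78 81 81 78 75 73 65 53 53 56 58 55 58 60 57 59 60 59 54]
265 [83 80 82 87 82 82 82 82 83 82 75 68 84 81 82 85 81 87 83 83 82 80 85 84
 79 82 78 80 76 73 68 57 53 51 59 58 61 56 57 63 55 59 58 51]
285 [81 84 82 80 81 81 84 83 79 83 79 71 80 86 81 82 84 81 85 82 80 83 82 81
 80 80 81 83 80 74 66 57 53 55 56 60 55 59 53 54 58 58 55 51]
322 [84 83 84 84 85 87 84 81 71 51 55 55 55 66 74 80 83] [ 82  84  83  84  83  82  85  85  86  80  71  75 151 155 155 156 156 155]
328 [82 85 83 81 87 82 83 83 73 51 52 51 56 65 74 79 79] [ 83  82  82  80  81  79  79  80  80  75  68  75 156 163 157 159 161 162]
334 [64 57 58 60 58 56 61 64 52 49 49 52 51 61 72 77 78] [ 79  80  79  80  81  79  78  80  77  78  66  84 157 159 158 159 162 164]
20 [ 516.97697444 -190.95575161] 49.410325622171875 [  0.3   2.9 130.7]
24 [ 517.94287115 -190.81211654] 48.68921457262574 [  1.3   2.8 126.7]
(318, 176) [ 554.2 -180.2   54. ] [38.4 -3.9 96.6]
(339, 176) [ 555.5 -192.2   54. ] [38.4  8.2 96.6]
(318, 294) [ 481.4 -187.6   54. ] [-34.8  -4.2  96.7]
(339, 294) [ 482.8 -200.6   54. ] [-34.8   8.8  96.7]
(328.3, 235) [ 519.9 -189.9   54. ] [ 3.3  2.1 96.7]
```

>>> servo_tool([
  [[85,1.5,2.3,30,0,0,0],[85,1.5,2.3,70,0,0,0],[85,1.5,2.3,105,0,0,0],[60,1.5,2.3,121,0,0,0],[40,1.5,2.3,121.5,0,0,0],[20,1.5,2.3,121.5,0,0,0],[5,1.5,2.3,121.5,0,0,0],[5,1.5,2.3,121.5,0,0,0],[5,1.5,2.3,121.5,0,0,0],[5,1.5,2.3,121.5,0,0,0]],
])

```text
clock: 3.95
position: [519.8, -190.7, 31.5]
ee_rot: [0.999, 0.053, 0.002, 0.0]
contact_force: [-1.0, 1.8, 6.3]
gripper_width: 13.1
grasp_force: 60.3
```

>>> servo_tool([
  [[5,0,0,-15,0,0,0],[5,0,0,-45,0,0,0],[5,0,0,-90,0,0,0],[5,0,0,-140,0,0,0],[5,0,0,-190,0,0,0],[5,0,0,-225,0,0,0],[5,0,0,-230,0,0,0],[5,0,0,-230,0,0,0],[5,0,0,-230,0,0,0]],
])

```text
clock: 5.08
position: [517.4, -190.5, 257.8]
ee_rot: [0.999, 0.052, -0.002, -0.001]
contact_force: [0.8, -0.2, -2.3]
gripper_width: 12.7
grasp_force: 59.2
```

```bash
python3 - <<'E'
from h import *
s=arm.read_state();p=arm.camera_params("wrist");im=arm.get_image("wrist")
print(s);cv2.imwrite("pics/w3.png",im[:,:,::-1]);np.save("pics/w3.npy",dict(p,pos=s["position"],q=s["ee_rot"]),allow_pickle=True)
E
```

```text
{'clock': 5.075, 'joints': array([-5.90058937e-02,  2.43226073e-01, -1.28789420e-01, -6.90658647e-04,
       -1.20292518e+00,  1.73491474e+00]), 'joint_vel': array([ 0.00210445,  0.00398202,  0.00321666,  0.00519728, -0.00057005,
        0.00177194]), 'joint_efforts': array([-1.11922584e-02, -3.35929334e+01,  1.98818493e+01,  4.52294111e+00,
       -9.48025641e-03, -2.10628571e-05]), 'position': array([ 517.39050705, -190.45093581,  257.75089364]), 'ee_rot': array([ 9.98623593e-01,  5.24072672e-02, -2.02344568e-03, -5.50662279e-04]), 'contact_force': array([ 0.79137194, -0.2395535 , -2.26826629]), 'wrist_torque': array([-0.03259117,  0.00897912, -0.01157888]), 'grasp_force': 59.22287464141846, 'gripper_width': 12.681020525505938}
```

View pics/w3.png

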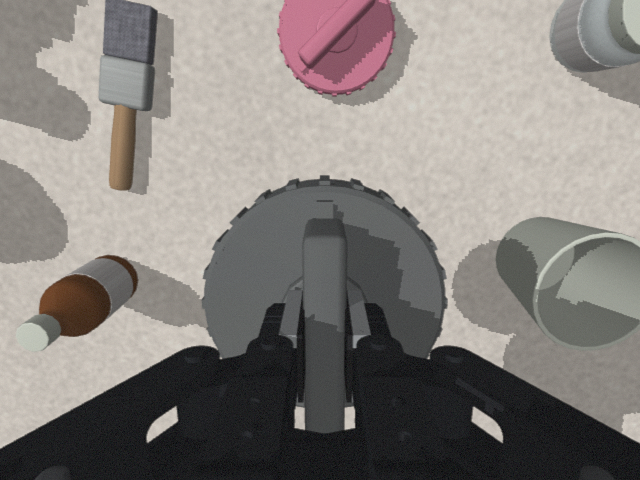

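The lid is held at its bar. Its outline runs from column 204 to 446, with its top edge at about row 180. I'll fit the circle in the tool frame to find the lid's axis.

```bash
python3 - <<'E'
from h import *
from scipy.spatial.transform import Rotation as Ro
p=np.load("pics/w3.npy",allow_pickle=True).item();T=Ro.from_quat(p["q"]).as_matrix()
g=cv2.cvtColor(cv2.imread("pics/w3.png"),cv2.COLOR_BGR2GRAY)
m=((cv2.GaussianBlur(g,(5,5),0)<115)*255).astype(np.uint8)
pts=[]
for a in np.radians(np.r_[-178:-2:1]):      # inward along rays from (325,300)
    for r in np.arange(150,95,-.5):
        u=(325+r*np.cos(a),300+r*np.sin(a))
        if all(m[int(round(300+(r-k)*np.sin(a))),int(round(325+(r-k)*np.cos(a)))] for k in range(5)): break
    pts.append(u)
pts=np.array(pts)
for z in (18,6,7.5):
    zw=p["pos"][2]-z
    q=np.array([(T.T@(ray("wrist",u,zw,p)-p["pos"]))[:2] for u in pts]);k=np.ones(len(q),bool)
    for _ in range(6):
        A=np.c_[2*q,np.ones(len(q))];s=np.linalg.lstsq(A[k],(q[k]**2).sum(1),rcond=None)[0];R=np.sqrt(s[2]+s[0]**2+s[1]**2)
        e=np.hypot(*(q-s[:2]).T)-R;k=abs(e)<max(1.2,1.5*np.std(e[k]) if _<3 else 1.2)
    print(z,s[:2].round(2),R.round(2),k.sum(),e[k].std().round(2))
# bar near end top edge
print(g[205:245:1,322],g[205:245,330])
for z in(-22,-24,-26):print(z,[(T.T@(ray("wrist",(324,r),p["pos"][2]-z,p)-p["pos"]))[:2].round(1) for r in(219,240)])
s=np.load("pics/w1.npy",allow_pickle=True).item()
E
```

```text
18 [-3.46 -0.23] 49.82 151 0.51
6 [ 1.84 -0.19] 46.07 156 0.51
7.5 [ 1.15 -0.19] 46.55 154 0.5
[103 100 104 103 101 104 103 104 104 103 101 102 102  86  69  65  65  65
  68  67  66  67  65  68  58  67  66  65  64  69  75  83  87  92 101 103
 102  97  99 100] [101 100 104 104 103 101 100 103 106 100 101 104 103  84  70  64  68  62
  64  64  66  65  70  62  62  68  66  66  64  69  77  78  87  93  97  97
  97 101 101 100]
-22 [array([39.6, -0.3]), array([33.1, -0.3])]
-24 [array([40.1, -0.3]), array([33.6, -0.3])]
-26 [array([40.5, -0.3]), array([34.2, -0.3])]
```

```bash
python3 - <<'E'
from h import *
from scipy.spatial.transform import Rotation as Ro
p=np.load("pics/w3.npy",allow_pickle=True).item();T=Ro.from_quat(p["q"]).as_matrix()
g=cv2.cvtColor(cv2.imread("pics/w3.png"),cv2.COLOR_BGR2GRAY)
for c in(290,305,312,345,355):print(c,g[172:200,c])
for z in(4,6,8):print(z,[(r,(T.T@(ray("wrist",(324,r),p["pos"][2]-z,p)-p["pos"]))[0].round(1)) for r in(180,184,187,190,219)], [(r,(T.T@(ray("wrist",(324,r),p["pos"][2]-z-24,p)-p["pos"]))[0].round(1)) for r in(178,180)])
E
```

```text
290 [195 195 189 186 183 183 180 185 114  69  68  70  69  90 101 101 102 100
  88  98 103  99 104 103 103 101  99 103]
305 [196 196 193 195 193 192 188 185 128  74  65  67  70  72  72  92 102 101
 100  95 100 101 102 103 104 103 103 105]
312 [199 196 199 198 196 196 193 138  76  67  72  66  66  67  77  97  99  98
 102  97 100 104 105 102 101 100  99 102]
345 [189 186 187 187 189 192 192 196 168  84  57  62  60  61  61  82  95  93
  96  98  95  96 100  99 102 104 102 102]
355 [190 191 197 197 201 203 201 117  68  59  54  61  86 105 105 102 101  75
  95  91  93  89  94  92 101 104 104 104]
4 [(180, np.float64(47.9)), (184, np.float64(46.5)), (187, np.float64(45.5)), (190, np.float64(44.4)), (219, np.float64(33.8))] [(178, np.float64(45.7)), (180, np.float64(44.9))]
6 [(180, np.float64(47.7)), (184, np.float64(46.3)), (187, np.float64(45.2)), (190, np.float64(44.1)), (219, np.float64(33.4))] [(178, np.float64(45.5)), (180, np.float64(44.6))]
8 [(180, np.float64(47.4)), (184, np.float64(46.0)), (187, np.float64(44.9)), (190, np.float64(43.8)), (219, np.float64(32.9))] [(178, np.float64(45.2)), (180, np.float64(44.4))]
```

>>> servo_tool([
  [[5,3,-35,0,0,0,0],[5,8,-85,0,0,0,0],[5,13,-140,0,0,0,0],[5,18,-195,0,0,0,0],[5,23,-250,0,0,0,0],[5,28,-305,0,0,0,0],[5,33,-360,0,0,0,0],[5,38,-410,0,0,0,0],[5,39,-425,0,0,0,0],[5,39,-425,0,0,0,0]],
])

```text
clock: 6.38
position: [512.2, 236.5, 258.5]
ee_rot: [0.999, 0.053, -0.001, 0.001]
contact_force: [0.2, -0.3, -2.2]
gripper_width: 12.8
grasp_force: 59.4
```

```bash
cat > st.py <<'E'
from h import *
from scipy.spatial.transform import Rotation as Ro
s=arm.read_state();T=Ro.from_quat(s["ee_rot"]).as_matrix()
print(s["clock"],"pos",s["position"].round(2),"F",s["contact_force"].round(1),"M",s["wrist_torque"].round(2),"w",round(s["gripper_width"],1),s["joints"].round(2))
print("yaw",np.degrees(np.arctan2(T[1,0],T[0,0])).round(2),"tilt x,y",T[2,:2].round(4))
d=np.array([511.7-509.3,236.4-236.2]);pot=np.array([509.3,236.2])
ax=s["position"]+T@[-2.4,-.2,0];print("err to pot in tool",(T.T@(np.r_[pot,s["position"][2]]-ax)).round(2))
E
python3 st.py
```

```text
6.375 pos [512.22 236.48 258.51] F [ 0.2 -0.3 -2.2] M [-0.04  0.01  0.01] w 12.8 [ 0.72  0.26 -0.1  -0.   -1.21  0.96]
yaw 6.11 tilt x,y [-0.0023  0.0016]
err to pot in tool [-0.53  0.17  0.01]
```

>>> servo_tool([
  [[5,-0.5,0.2,15,0,0,0],[5,-0.5,0.2,35,0,0,0],[5,-0.5,0.2,50,0,0,0],[5,-0.5,0.2,58,0,0,0],[5,-0.5,0.2,61,0,0,0],[5,-0.5,0.2,63,0,0,0],[5,-0.5,0.2,65,0,0,0],[5,-0.5,0.2,65,0,0,0]],
])

```text
clock: 7.38
position: [512.2, 235.9, 194.9]
ee_rot: [0.999, 0.053, 0.0, -0.0]
contact_force: [1.1, -1.2, -2.1]
gripper_width: 12.9
grasp_force: 59.4
```

```bash
python3 st.py
```

```text
7.375 pos [512.19 235.88 194.88] F [ 1.1 -1.2 -2.1] M [-0.05 -0.03 -0.03] w 12.9 [ 0.72  0.31 -0.2   0.   -1.06  0.96]
yaw 6.03 tilt x,y [ 0.0002 -0.0001]
err to pot in tool [-0.44 -0.42 -0.  ]
```

>>> servo_tool([
  [[5,0,0,2,0,0,0],[5,0,0,3,0,0,0],[5,0,0,4,0,0,0],[5,0,0,4,0,0,0]],
])

```text
clock: 7.88
position: [512.2, 235.8, 190.7]
ee_rot: [0.999, 0.053, -0.0, 0.0]
contact_force: [0.3, -0.5, -2.2]
gripper_width: 12.9
grasp_force: 59.4
```

```bash
python3 st.py
```

```text
7.875 pos [512.15 235.82 190.71] F [ 0.3 -0.5 -2.2] M [0.05 0.02 0.01] w 12.9 [ 0.72  0.31 -0.21  0.   -1.05  0.96]
yaw 6.03 tilt x,y [-0.0001  0.0001]
err to pot in tool [-0.4  -0.48  0.  ]
```

Grip is now about 42 mm above the rim, so the lugs have passed the rim and entered freely. I'll continue slowly.

>>> servo_tool([
  [[5,0,0,2,0,0,0],[5,0,0,4,0,0,0],[5,0,0,5,0,0,0],[5,0,0,6,0,0,0],[5,0,0,6,0,0,0]],
])

```text
clock: 8.5
position: [512.7, 236.0, 189.5]
ee_rot: [0.999, 0.053, 0.002, -0.0]
contact_force: [-7.1, -2.3, 16.7]
gripper_width: 13.0
grasp_force: 62.2
```

```bash
python3 st.py
```

```text
8.5 pos [512.73 235.98 189.54] F [-7.1 -2.3 16.7] M [-0.36  2.36 -0.11] w 13.0 [ 0.72  0.31 -0.21  0.   -1.04  0.96]
yaw 6.11 tilt x,y [ 0.0036 -0.0003]
err to pot in tool [-0.98 -0.39 -0.01]
```

>>> servo_tool([
  [[5,-1.2,-0.3,-1.5,0,0,0],[5,-1.2,-0.5,-1.5,0,0,-0.05],[5,-1.2,-0.6,-1.5,0,0,-0.1],[5,-1.2,-0.7,-1.5,0,0,-0.15],[5,-1.2,-0.7,-1.5,0,0,-0.15]],
])

```text
clock: 9.12
position: [511.1, 236.9, 187.1]
ee_rot: [0.992, 0.127, 0.001, -0.001]
contact_force: [0.2, -0.4, -2.1]
gripper_width: 12.5
grasp_force: 59.4
```

```bash
python3 st.py
```

```text
9.125 pos [511.14 236.92 187.13] F [ 0.2 -0.4 -2.1] M [-0.06 -0.02  0.03] w 12.5 [ 0.72  0.32 -0.21 -0.   -1.04  1.1 ]
yaw 14.63 tilt x,y [ 0.0017 -0.001 ]
err to pot in tool [ 0.44  0.43 -0.  ]
```

>>> servo_tool([
  [[5,0,0,1,0,0,0],[5,0,0,2,0,0,0],[5,0,0,3,0,0,0],[5,0,0,3,0,0,0]],
])

```text
clock: 9.62
position: [510.9, 236.1, 183.1]
ee_rot: [0.992, 0.127, -0.0, 0.0]
contact_force: [-0.2, -0.6, 0.3]
gripper_width: 12.5
grasp_force: 59.5
```

```bash
python3 st.py
```

```text
9.625 pos [510.85 236.15 183.09] F [-0.2 -0.6  0.3] M [-0.13  0.04 -0.  ] w 12.5 [ 0.72  0.32 -0.22  0.   -1.03  1.1 ]
yaw 14.61 tilt x,y [-0.0006  0.0005]
err to pot in tool [ 0.91 -0.24  0.  ]
```

>>> servo_tool([
  [[5,0,0,1,0,0,0],[5,0,0,2,0,0,0],[5,0,0,2,0,0,0],[5,0,0,2,0,0,0]],
])

```text
clock: 10.12
position: [511.0, 236.3, 181.6]
ee_rot: [0.992, 0.127, 0.0, 0.0]
contact_force: [-0.8, -1.4, 1.5]
gripper_width: 12.6
grasp_force: 59.8
```

```bash
python3 st.py
```

```text
10.125 pos [510.99 236.32 181.63] F [-0.8 -1.4  1.5] M [-0.37  0.22  0.  ] w 12.6 [ 0.72  0.32 -0.22  0.   -1.03  1.1 ]
yaw 14.63 tilt x,y [0.0003 0.0001]
err to pot in tool [ 0.73 -0.11 -0.  ]
```

It's on the springy seal: about 4 N for 2 mm, and the grip is about 31 to 32 mm above the rim, so the lid has dropped into the gaps. I'll screw clockwise in small steps and watch the torque.

>>> servo_tool([
  [[5,0,0.1,0,0,0,0.06],[5,0,0.2,0,0,0,0.12],[5,0,0.3,0.3,0,0,0.18],[5,-0.1,0.4,0.6,0,0,0.24],[5,-0.1,0.5,1,0,0,0.3],[5,-0.1,0.5,1,0,0,0.3]],
])

```text
clock: 10.88
position: [511.7, 236.5, 181.1]
ee_rot: [1.0, -0.022, 0.001, -0.001]
contact_force: [0.4, -0.2, 3.2]
gripper_width: 12.8
grasp_force: 60.0
```

```bash
python3 st.py
```

```text
10.875 pos [511.75 236.47 181.05] F [ 0.4 -0.2  3.2] M [ 0.01 -0.16 -0.05] w 12.8 [ 0.72  0.32 -0.22  0.   -1.03  0.81]
yaw -2.51 tilt x,y [ 0.0022 -0.0014]
err to pot in tool [-0.03  0.57 -0.01]
```

>>> servo_tool([
  [[5,0,0.1,0.3,0,0,0.06],[5,-0.1,0.2,0.6,0,0,0.12],[5,-0.2,0.3,0.9,0,0,0.18],[5,-0.2,0.4,1.2,0,0,0.24],[5,-0.3,0.4,1.5,0,0,0.3],[5,-0.3,0.4,1.5,0,0,0.3]],
])

```text
clock: 11.62
position: [511.6, 236.0, 179.9]
ee_rot: [0.985, -0.171, 0.001, -0.001]
contact_force: [1.3, -0.3, 4.1]
gripper_width: 13.1
grasp_force: 60.4
```

```bash
python3 st.py
```

```text
11.625 pos [511.56 236.02 179.91] F [ 1.3 -0.3  4.1] M [-0.07 -0.18 -0.08] w 13.1 [ 0.72  0.32 -0.22  0.   -1.02  0.51]
yaw -19.65 tilt x,y [ 0.0021 -0.0021]
err to pot in tool [ 0.21  0.79 -0.01]
```

>>> servo_tool([
  [[5,0,0.1,0.3,0,0,0.05],[5,-0.1,0.2,0.6,0,0,0.1],[5,-0.2,0.2,0.9,0,0,0.15],[5,-0.2,0.3,1.2,0,0,0.2],[5,-0.2,0.3,1.2,0,0,0.2]],
])

```text
clock: 12.25
position: [511.3, 235.8, 179.0]
ee_rot: [0.963, -0.268, 0.001, -0.001]
contact_force: [-0.1, 0.4, 6.6]
gripper_width: 13.0
grasp_force: 60.6
```

```bash
python3 st.py
```

```text
12.25 pos [511.28 235.8  179.  ] F [-0.1  0.4  6.6] M [-0.12  0.06  0.06] w 13.0 [ 0.72  0.32 -0.23  0.   -1.02  0.31]
yaw -31.09 tilt x,y [ 0.0018 -0.0025]
err to pot in tool [ 0.5   0.88 -0.01]
```

>>> servo_tool([
  [[5,0,0.1,0,0,0,0.05],[5,0,0.2,0,0,0,0.1],[5,0,0.2,0,0,0,0.15],[5,0,0.2,0,0,0,0.15]],
])

```text
clock: 12.75
position: [510.9, 235.7, 179.1]
ee_rot: [0.942, -0.336, 0.001, -0.0]
contact_force: [-1.8, -0.4, 6.6]
gripper_width: 13.0
grasp_force: 74.0
```

```bash
python3 st.py
```

```text
12.75 pos [510.93 235.73 179.06] F [-1.8 -0.4  6.6] M [-0.01  0.39  1.77] w 13.0 [ 0.72  0.32 -0.23  0.   -1.02  0.16]
yaw -39.27 tilt x,y [ 0.0022 -0.0017]
err to pot in tool [ 0.84  0.86 -0.  ]
```

Torque rose to 1.8 Nm after about 54° of turn, so the lid is on a stop. I'll ease off the torque and pull up gently to check that the threads hold it.

>>> servo_tool([
  [[5,0,0,-0.5,0,0,-0.01],[5,0,0,-1.5,0,0,-0.01],[5,0,0,-2.5,0,0,-0.01],[5,0,0,-2.5,0,0,-0.01]],
])

```text
clock: 13.25
position: [510.8, 235.7, 179.4]
ee_rot: [0.942, -0.335, 0.0, -0.001]
contact_force: [4.7, 2.2, -4.3]
gripper_width: 12.5
grasp_force: 71.7
```

```bash
python3 st.py
```

```text
13.25 pos [510.78 235.71 179.36] F [ 4.7  2.2 -4.3] M [ 0.61 -1.41  1.72] w 12.5 [ 0.72  0.32 -0.23 -0.   -1.02  0.17]
yaw -39.15 tilt x,y [ 0.0002 -0.0012]
err to pot in tool [ 0.94  0.75 -0.  ]
```

>>> servo_tool([
  [[5,0,0,1.5,0,0,-0.01],[30,0,0,1.5,0,0,-0.01],[60,0,0,1.5,0,0,-0.01],[60,0,0,1.5,0,0,-0.01],[60,0,0,-10,0,0,-0.01],[60,0,0,-40,0,0,-0.01],[60,0,0,-80,0,0,-0.01],[60,0,0,-95,0,0,-0.01],[60,0,0,-95,0,0,-0.01]],
])

```text
clock: 14.38
position: [510.4, 235.3, 276.2]
ee_rot: [0.944, -0.331, 0.0, -0.001]
contact_force: [-0.1, 0.5, 0.2]
gripper_width: 60.1
grasp_force: 0.0
```

```bash
python3 st.py; python3 - <<'E'
from h import *
p=arm.camera_params("wrist");w=arm.get_image("wrist")[:,:,::-1];sc=arm.get_image("scene")[:,:,::-1];t=arm.get_image("top")[:,:,::-1]
cv2.imwrite("pics/w4.png",w);cv2.imwrite("pics/s4.png",sc);cv2.imwrite("pics/t4.png",t);np.save("pics/w4.npy",p,allow_pickle=True)
o=np.hstack([cv2.resize(w,(480,360)),cv2.resize(sc[150:270,385:485],(300,360),interpolation=cv2.INTER_CUBIC)]);cv2.imwrite("pics/c4.png",o)
E
```

```text
14.375 pos [510.36 235.33 276.21] F [-0.1  0.5  0.2] M [0.03 0.   0.01] w 60.1 [ 0.72  0.25 -0.08 -0.   -1.24  0.18]
yaw -38.69 tilt x,y [ 0.0001 -0.0025]
err to pot in tool [ 1.03  0.18 -0.  ]
```

View pics/c4.png

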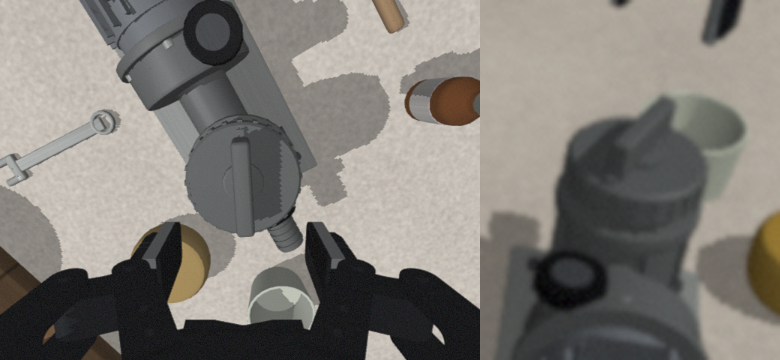

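The lid sits level and centred on the pot, with its bar at crop (241,187), and the fingers are clear. The rise to 1.8 Nm at about 50° of turn, a height about 4 mm below the drop-in, and holding against an upward pull all show it is home.

```bash
python3 -c "
from bench import arm
print(arm.job_done())"
```

```text
the job is handed in; nothing more can be done
None
```

The grey lid is screwed home on the strainer pot and let go, and I handed the job in at about 14.5 s; the handover returned no verdict. It went on to a 1.8 N m stop, above the 1 N m hand-tight figure; I judged the final height from arm readings, not a direct measurement.

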